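# Free the key machine's carriage and park it at the loading stop

## Task

Unlock the key-cutting machine's carriage: pull its index plunger up by the T-bar until you feel the end of its travel, twist it anticlockwise and ease it down into its rest notch so that it stays up by itself when you let go. Then slide the carriage by its black grip away from the motor housing, gently, until it is right up against the stop block, and let go. Do not force or snap the plunger, do not ram the stop, and leave the loose things lying about where they are.

Things in the scene. Friction and masses are not known exactly. Their poses are not given: they have to be found in the camera images.
- bar (a point): Centre of the index plunger's T-bar handle: dark steel bar 50 mm long (its x), 14 wide (y), 20 high (z), on a thin neck above a brass sleeve on the machine's bracket. About 175 mm above the bench when down. Axes turn with the bar; z is up, along the plunger's axis. The sleeve (34 mm across) ends 18 to 35 mm below the bar's underside while the plunger is down.
- plunger (a joint): Lift of the plunger, m: 0 = down, nose locked in the carriage. A spring pushes it down with 5 N at 0, plus 0.2 N per mm. Its pin clears the sleeve's hidden lip at a lift of 10 to 26 mm, different each time (sleeve screwed in more or less). 2 mm above that it meets a rubber washer (16 N per mm): the end of the pull is felt as a sharp rise of force.
- plunger_turn (a joint): Turn of the T-bar, rad: 0 at first; positive = anticlockwise seen from above. Turns only when lifted clear of the lip, and only anticlockwise; a wall stops it at about 1.15. At 1.05 (60 degrees) the rest notch, 3 mm deep with about 0.1 rad play each way, takes the pin as it is eased down: the plunger then stays up, 3 mm lower than where it cleared the lip.
- stem: Lower part of the plunger, rigid with the T-bar, hidden in sleeve and bracket: a cross pin 26 mm long, 4 mm thick, parallel to the bar, in a slot of the sleeve (1 mm play), and a nose 8 mm thick that reaches 7 mm into the carriage. Origin at the middle of the bar's underside, 10 mm below bar; axes as the bar. Delicate: over 28 N in all on pin and nose, or a snap down, is too much.
- machine: Key-cutting machine, grey base 260 x 400 x 30 mm, fixed to the bench; origin at bench height exactly under the plunger's axis. Its x axis points away from the robot side (front is -x), y along the carriage's rods. The motor housing (145 mm high) stands at y = -125 to -215 mm.
- carriage: Steel carriage on two rods, 95 x 100 mm, top 75 mm above the bench; origin moves with it and at the start coincides with the machine's. It slides along the machine's +y (away from the motor housing) with about 2.5 N of friction and stays where it is left.
- post (a point): Grip on the carriage's front: upright black round grip, 20 mm across, from 86 to 131 mm above the bench; the point is on its axis 115 mm above the bench (16 mm below its top).
- carriage_end (a point): Middle of the carriage's +y end face, the face that meets the stop.
- stop: Stop block on the machine's bed, dark steel, 30 x 16 x 45 mm, small screw head on top, on the carriage's +y side; fixed, at a different distance each time (50 to 80 mm of carriage travel). Origin at the middle of its underside; axes as the machine's; its face towards the carriage is at its y = -8 mm. Do not press on it with over 25 N.
- key_deck: Loose brass key, 56 mm long, 4 mm thick, lying on the machine's base in front; bystander.
- key_front: Loose steel key, 56 mm long, on the bench before the machine; bystander.
- brush: Hand brush lying on the bench beside the machine; bystander.
- padlock: Brass padlock lying on the bench, 100 x 50 x 22 mm; bystander.
- oil: Small oil bottle, 48 mm across, 110 mm high, standing; bystander.
- screwdriver: Screwdriver lying on the bench; bystander.
- tin: Open metal tin, 70 mm across, 60 mm high, standing; bystander.

How it is judged:
On the way:
1. the plunger rests in its notch by itself, with nothing holding it, before the carriage is moved (value of joint plunger_turn between 0.87 and 1.22 rad and value of joint plunger above 0.006 m and contact force between the fingers and anything else below 0.1 N and distance of carriage from where it was at the start of the episode below 0.006 m), for 0.3 s.
At the end, for the whole second after the job is handed in: The plunger is up (over 6 mm) and turned 0.87 to 1.22 rad, resting in its notch; the carriage's end face is within 2.5 mm of the stop block's face and at rest (value of joint plunger_turn between 0.87 and 1.22 rad and value of joint plunger above 0.006 m and y of carriage_end in the frame of stop above -0.0105 m and linear speed of carriage below 0.01 m/s); the robot touches nothing.
It fails at once if more than 28 N on the plunger's pin and nose (pulled hard into the washer, twisted against a wall, snapped down, carriage pushed against the nose) (contact force between stem and anything else above 28 N).
It fails at once if the carriage rammed into the stop with more than 25 N (contact force between carriage and stop above 25 N).
It fails at once if a loose thing lying about disturbed by more than 30 mm (distance of any of key_deck, key_front, brush, padlock, oil, screwdriver, tin from where it was at the start of the episode above 0.03 m).
It also fails if it takes over 72 s, if anything falls off the work surface, if the arm or the gripper's body presses on something with over 40 N, if the wrist force passes 120 N, or if a joint passes its speed limit or range.

## Robot

A 6-joint arm with a two-finger parallel gripper is mounted at the origin on the work surface. World frame = base frame: x ahead of the robot, y to its left, z up, the work surface at z = 0. Lengths are in m, angles in rad, forces in N, time in s.
With the tool pointing down it reaches from about 0.35 to 0.975 m from the base axis. Payload 4.9 kg.
Tool frame: the origin (TCP) lies between the finger pads; the fingertips stand 17 mm ahead of it and the grasp point (between the pads) lies 2 mm behind it; z points along the fingers, y is the direction in which the jaws open and shut (so a half turn about z gives the same grasp; the last joint's range is limited). The gripper opens to 85 mm and grips with 20 to 120 N. Pads are 22 mm wide; open, the fingers measure 114 mm over their backs; the gripper's body (76 mm by 85 mm) begins 54 mm behind the grasp point. The pads swing forward as they close: fully open they stand 13 mm farther back than shut.
Start: joints at [-1.278, 0.053, 1.613, -0, 1.476, -0.119], TCP at [0.25, -0.573, 0.248] pointing down, gripper open.
Joint ranges: [-3.01, 3.01], [-1.01, 2.22], [0.06, 2.58], [-1.02, 4.17], [0.09, 2.62], [-3.14, 3.14]. Speed limits (rad/s): [2.57, 2.57, 3.14, 3.14, 3.14, 3.14].

## Interface

Orientations are given as a unit quaternion [w, x, y, z].
In Python, from plant import state, grab_frame, camera_model, job_done, find_in, silhouettes, landmark_of gives the robot as it stands.
- The arm moves only by the shell command python3 -m crank 'ROWS'. ROWS is JSON, a list of rows, each an object with "angular": the turn, a rotation vector about the tool's x, y, z each as a share of 5 degrees, from -1 to 1, a list of three; "delta_pos": the shift along the tool's x, y, z each as a share of 3 cm, from -1 to 1, a list of three; "gripper": the opening, from 0 (shut) to 1 (fully open). In form: [{"angular": [ax, ay, az], "delta_pos": [tx, ty, tz], "gripper": gripper}, ...]. A call has 1 to 12 rows; each row shifts and turns the commanded pose from where the row before left it, along the tool's axes as they then stand; what a row does not reach is not made up. A row lasts 1/8 s, in which the tool goes at most 62.5 mm and 10.7 degrees, less where a joint would pass 70% of its speed; a pose out of reach is approached as far as the arm can. A call with a number of a shift or a turn outside -1 to 1 is refused whole. A call with a gripper value outside its range is refused whole. The fingers move at their own pace and stop on an object; the grip force is fixed at half the most. Time passes only in rows, so rows that do not move let the fingers close. It gives the time, the measured TCP pose, the force and the opening at its end, in the units of the state.
- state(): the state, without advancing time (a new reading comes with each control period).
- grab_frame(name): name is "side" or "top" or "wrist"; returns the picture (400x640x3 uint8, red, green, blue); there is no depth.
- camera_model(name): a dict with "camera_matrix" (3x3 intrinsics, pixels), "rvec" (rotation vector, rad) and "tvec" (3), from world to camera coordinates, as OpenCV has them; the wrist camera has in their place "mount" (4x4, takes a point from camera to tool coordinates, whose origin is the TCP and whose axes are the flange's). Camera axes: x right, y down, z forward; pixel columns grow to the right and rows downward; lengths in m; the calibration is good to about 2 mm. The wrist camera is an equidistant fisheye: a pixel r from the principal point sees the ray r / f radians off the axis. A picture is of the moment at which its call begins: read the wrist's pose just before it. camera_model takes no time and is no camera call.
- job_done(): hands the job in, once; it reports no verdict.
Trained networks look in the newest picture that a camera, given by its name, has taken for a name from the list of things; names that differ only in an ending like _2 or _b are one class to them, and where a whole thing is asked for, a point or a joint stands for the part that bears it (a point fixed in the world has none). Each returns a list of dicts, best first, with "conf" (0 to 1); they miss things now and then, are a little off and sometimes report something else, mostly with a low value. They report only what shows in the picture. A call takes as long as a camera call.
- find_in(camera, target): "bbox" ([left, top, right, bottom] in pixels, round what is visible of it).
- silhouettes(camera, target): "mask" (400x640 bool, what is visible of it) and "bbox" ([left, top, right, bottom] in pixels, round what is visible of it).
- landmark_of(camera, target): "pixel" ([column, row] in pixels: a listed point, or the origin of a listed thing).
The state is a dict: "time": time; "joint_pos": joint angles; "joint_vel": joint speeds; "joint_efforts": joint torques, N m; "tool_pos": TCP position; "tool_rot": TCP orientation; "contact_force": force on the tool from outside, world axes, zero at the start; "ft_torque": the same for the moment, N m; "gripper_width": opening from 0.0 (shut) to 1.0 (fully open).
Only numpy, scipy, OpenCV 4.12 (cv2) and the standard library are available. Lean on these libraries where they do the work, as an engineer would, in place of code of your own. Each camera call takes 0.05 s, during which the arm holds its last target.

## Working session

There is one attempt and no reset: what is moved stays moved. The work goes in short steps, Python scripts to look and compute and a shell command to move; the robot and the scene stay as the last step left them, time stands still between calls to the robot, and variables do not carry over. Pictures are saved under pics/ and viewed, and the job is handed in when it is done.

```bash
mkdir -p pics; ls; cat > h.py <<'E'
import numpy as np, cv2
from plant import *
from scipy.spatial.transform import Rotation as R
def save(cam,name):
    im=grab_frame(cam); cv2.imwrite('pics/'+name,im[:,:,::-1]); return im
def ray(cam,px):
    m=camera_model(cam); K=np.array(m['camera_matrix']); Rm=cv2.Rodrigues(np.array(m['rvec']))[0]; t=np.array(m['tvec']).ravel()
    d=Rm.T@(np.linalg.inv(K)@np.array([px[0],px[1],1.])); return -Rm.T@t, d/np.linalg.norm(d)
def tri(rs):
    A=np.zeros((3,3));b=np.zeros(3)
    for o,d in rs:
        P=np.eye(3)-np.outer(d,d);A+=P;b+=P@o
    p=np.linalg.solve(A,b); return p,[np.linalg.norm((np.eye(3)-np.outer(d,d))@(p-o)) for o,d in rs]
def proj(cam,p):
    m=camera_model(cam);return cv2.projectPoints(np.array([p],float),np.array(m['rvec']),np.array(m['tvec']),np.array(m['camera_matrix']),None)[0].ravel()
def atz(cam,px,z):
    o,d=ray(cam,px);return o+d*(z-o[2])/d[2]
E
python3 - <<'E'
from h import *
save('side','s0.png');save('top','t0.png')
for n in ['bar','post','carriage_end','machine','stop','carriage','key_deck']:
    r={}
    for c in ['side','top']:
        l=landmark_of(c,n)
        print(n,c,[(np.round(x['pixel'],1),round(x['conf'],2)) for x in l[:2]])
        if l:r[c]=l[0]['pixel']
    if len(r)==2: print('  ',tri([ray(c,p) for c,p in r.items()]))
print(state())
E
```

```text
pics
bar side [(array([305.9, 174.4]), 0.72), (array([323. , 152.4]), 0.49)]
bar top [(array([342.9, 182.9]), 0.6), (array([334.7, 188.8]), 0.19)]
   (array([ 0.57701504, -0.06451298,  0.17077812]), [np.float64(0.0004938717407952723), np.float64(0.0004938717407952167)])
post side [(array([336.7, 189.7]), 0.64)]
post top [(array([351.9, 217. ]), 0.61), (array([320.8, 194.6]), 0.42)]
   (array([ 0.48802901, -0.09021764,  0.11219683]), [np.float64(0.0021845209155131142), np.float64(0.0021845209155131034)])
carriage_end side [(array([309.8, 216.4]), 0.91), (array([305.6, 217.1]), 0.69)]
carriage_end top [(array([319.7, 198.1]), 0.83)]
   (array([0.54725124, 0.00079059, 0.07273408]), [np.float64(0.0030660676007257023), np.float64(0.003066067600725606)])
machine side [(array([301.3, 220.1]), 0.6), (array([360.7, 229.2]), 0.44)]
machine top [(array([339.8, 187.3]), 0.6), (array([347.2, 182.3]), 0.28)]
   (array([ 0.58707028, -0.06102547,  0.00087594]), [np.float64(0.005176316880625063), np.float64(0.005176316880624974)])
stop side [(array([307.7, 235.7]), 0.66)]
stop top [(array([306.1, 197
[... 582 characters left out ...]
25)])
{'time': 0.8, 'joint_pos': array([-1.27798838e+00,  5.26884900e-02,  1.61287726e+00,  5.80296672e-06,
        1.47599768e+00, -1.18993482e-01]), 'joint_vel': array([ 0.00141656, -0.00174466, -0.00076841,  0.00050413, -0.00096263,
       -0.00084348]), 'joint_efforts': array([ 3.52705656e-04, -3.93651545e+01, -3.70435238e+01, -2.48025890e-04,
        2.86213344e-04,  1.94185907e-05]), 'tool_pos': array([ 0.25016602, -0.57274008,  0.24832432]), 'tool_rot': array([1.43076998e-05, 9.78877287e-01, 2.04448665e-01, 4.14598477e-06]), 'contact_force': array([ 0.02517717, -0.29094532, -0.53953715]), 'ft_torque': array([ 0.04710379, -0.03117208,  0.00549849]), 'gripper_width': 0.9972845819353704}
```

View pics/s0.png

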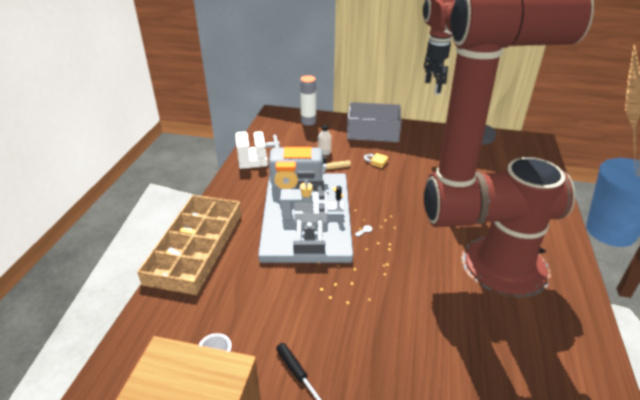

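View pics/t0.png

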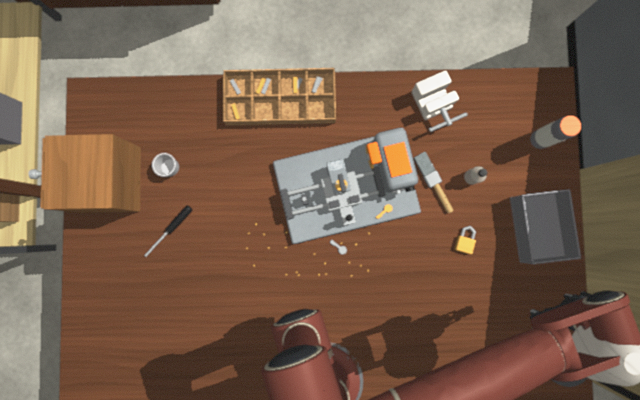

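```bash
python3 - <<'E'
import cv2
a=cv2.imread('pics/s0.png')[110:290,200:440];b=cv2.imread('pics/t0.png')[120:270,250:450]
cv2.imwrite('pics/s0z.png',cv2.resize(a,None,fx=3.3,fy=3.3,interpolation=2))
cv2.imwrite('pics/t0z.png',cv2.resize(b,None,fx=4,fy=4,interpolation=2))
E
```

```text
(no output)
```

View pics/s0z.png

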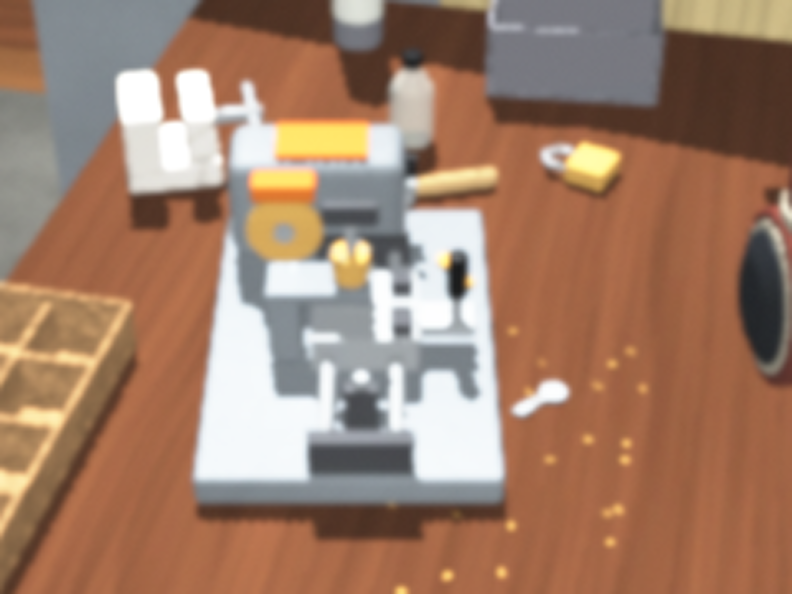

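View pics/t0z.png

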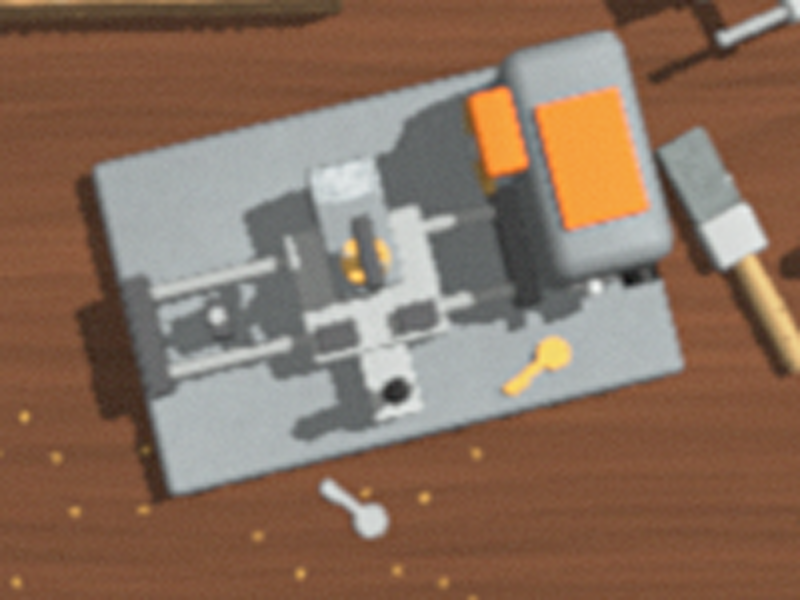

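The machine is turned about +0.24 rad. The bar is at about (0.577, -0.065) and the post at about (0.488, -0.090). I'll move over the bar first.

```bash
python3 -m crank '[{"angular":[0,0,0],"delta_pos":[0.98,-0.65,-0.1],"gripper":1},{"angular":[0,0,0],"delta_pos":[0.98,-0.65,-0.1],"gripper":1},{"angular":[0,0,0],"delta_pos":[0.98,-0.65,-0.1],"gripper":1},{"angular":[0,0,0],"delta_pos":[0.98,-0.65,-0.1],"gripper":1},{"angular":[0,0,0],"delta_pos":[0.98,-0.65,-0.1],"gripper":1},{"angular":[0,0,0],"delta_pos":[0.98,-0.65,-0.1],"gripper":1},{"angular":[0,0,0],"delta_pos":[0.98,-0.65,-0.1],"gripper":1},{"angular":[0,0,0],"delta_pos":[0.98,-0.65,-0.1],"gripper":1},{"angular":[0,0,0],"delta_pos":[0.98,-0.65,-0.1],"gripper":1},{"angular":[0,0,0],"delta_pos":[0.98,-0.65,-0.1],"gripper":1},{"angular":[0,0,0],"delta_pos":[0.98,-0.65,-0.1],"gripper":1},{"angular":[0,0,0],"delta_pos":[0.98,-0.65,-0.1],"gripper":1}]'
python3 -m crank '[{"angular":[0,0,0],"delta_pos":[0.98,-0.65,-0.1],"gripper":1},{"angular":[0,0,0],"delta_pos":[0.98,-0.65,-0.1],"gripper":1},{"angular":[0,0,0],"delta_pos":[0.5,-0.5,-0.1],"gripper":1},{"angular":[0,0,0],"delta_pos":[0,0,0],"gripper":1},{"angular":[0,0,0],"delta_pos":[0,0,0],"gripper":1}]'
cat >> h.py <<'E'
def wray(px,st):
    m=camera_model('wrist');K=np.array(m['camera_matrix']);M=np.array(m['mount'])
    v=np.array([(px[0]-K[0,2])/K[0,0],(px[1]-K[1,2])/K[1,1]]);th=np.linalg.norm(v)
    d=np.r_[np.sin(th)*v/max(th,1e-9),np.cos(th)]
    q=st['tool_rot'];Rt=R.from_quat([q[1],q[2],q[3],q[0]]).as_matrix()
    return st['tool_pos']+Rt@M[:3,3],Rt@(M[:3,:3]@d)
def wproj(p,st):
    m=camera_model('wrist');K=np.array(m['camera_matrix']);M=np.array(m['mount'])
    q=st['tool_rot'];Rt=R.from_quat([q[1],q[2],q[3],q[0]]).as_matrix()
    c=M[:3,:3].T@(Rt.T@(np.array(p)-st['tool_pos'])-M[:3,3]);th=np.arctan2(np.hypot(c[0],c[1]),c[2]);u=c[:2]/np.hypot(c[0],c[1])*th
    return np.array([K[0,0]*u[0]+K[0,2],K[1,1]*u[1]+K[1,2]])
def watz(px,st,z):
    o,d=wray(px,st);return o+d*(z-o[2])/d[2]
E
python3 - <<'E'
from h import *
st=state();print(st['tool_pos'],st['tool_rot'])
print(camera_model('wrist'))
save('wrist','w0.png')
Z={'bar':.175,'post':.115,'carriage_end':None,'stop':0,'machine':0}
for n in Z:
    for x in landmark_of('wrist',n)[:2]:
        print(n,np.round(x['pixel'],1),round(x['conf'],2),[np.round(watz(x['pixel'],st,z),4) for z in ([Z[n]] if Z[n] is not None else [.04,.075])])
E
```

```text
time: 2.3
tool_pos: [0.4803, -0.2161, 0.2846]
tool_rot: [0.0, 0.979, 0.204, 0.0]
contact_force: [0.1, -0.3, 0.7]
gripper_width: 0.998
time: 2.92
tool_pos: [0.5256, -0.1385, 0.2932]
tool_rot: [0.0, 0.979, 0.204, -0.0]
contact_force: [0.9, 0.8, 0.4]
gripper_width: 0.998
[ 0.52560063 -0.13845777  0.29321135] [ 1.57985872e-04  9.78898642e-01  2.04346268e-01 -1.61095483e-04]
{'camera_matrix': array([[309.70691629,   0.        , 318.41727528],
       [  0.        , 309.70691629, 194.351076  ],
       [  0.        ,   0.        ,   1.        ]]), 'mount': array([[-2.75316149e-05, -9.45376236e-01, -3.25981245e-01,
         8.53564032e-02],
       [ 9.99999387e-01,  3.34933868e-04, -1.05579730e-03,
         4.88444417e-05],
       [ 1.10730783e-03, -3.25981074e-01,  9.45375647e-01,
        -1.24813788e-01],
       [ 0.00000000e+00,  0.00000000e+00,  0.00000000e+00,
         1.00000000e+00]])}
bar [252.9  98.9] 0.85 [array([ 0.5789, -0.059 ,  0.175 ])]
post [255.2 189.3] 0.9 [array([ 0.4866, -0.0832,  0.115 ])]
post [466.5 171.9] 0.42 [array([ 0.5966, -0.2839,  0.115 ])]
carriage_end [229.2  98.1] 0.73 [array([ 0.5552, -0.0051,  0.04  ]), array([ 0.5597, -0.0143,  0.075 ])]
stop [192.6  91.8] 0.93 [array([0.5401, 0.0603, 0.    ])]
stop [465.  173.1] 0.47 [array([ 0.5911, -0.3507, -0.    ])]
machine [280.7  98.8] 0.86 [array([ 0.575 , -0.0616,  0.    ])]
machine [280.   96.9] 0.54 [array([ 0.577 , -0.0597,  0.    ])]
```

View pics/w0.png

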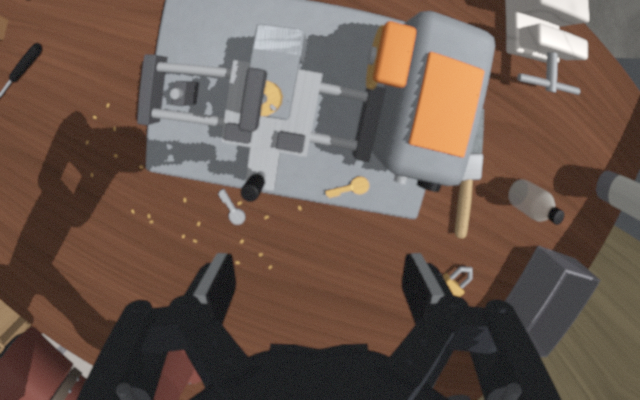

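```bash
python3 -m crank '[{"angular":[0,0,1],"delta_pos":[0,0,0],"gripper":1},{"angular":[0,0,1],"delta_pos":[0,0,0],"gripper":1},{"angular":[0,0,0.2],"delta_pos":[0.3,-1,0],"gripper":1},{"angular":[0,0,0],"delta_pos":[0.3,-1,0],"gripper":1},{"angular":[0,0,0],"delta_pos":[0,-0.13,0],"gripper":1},{"angular":[0,0,0],"delta_pos":[0,0,0],"gripper":1},{"angular":[0,0,0],"delta_pos":[0,0,0],"gripper":1}]'
python3 - <<'E'
from h import *
st=state();print(st['tool_pos'],st['tool_rot'])
im=save('wrist','w1.png')
Z={'bar':.175,'post':.115,'carriage_end':.04,'stop':0,'machine':0}
for n in Z:
    for x in landmark_of('wrist',n)[:1]:
        print(n,np.round(x['pixel'],1),round(x['conf'],2),np.round(watz(x['pixel'],st,Z[n]),4))
m=silhouettes('wrist','bar')[0];print(m['conf'],m['bbox'],cv2.minAreaRect(np.argwhere(m['mask'])[:,::-1].astype(np.float32)))
cv2.imwrite('pics/w1z.png',cv2.resize(im[20:220,180:440,::-1],None,fx=3,fy=3,interpolation=2))
E
```

```text
time: 4.1
tool_pos: [0.5289, -0.0726, 0.2933]
tool_rot: [0.0, 0.994, 0.109, -0.0]
contact_force: [-0.1, -0.1, 0.4]
gripper_width: 1.0
[ 0.5288706  -0.07258489  0.29329907] [ 1.52345600e-04  9.94024819e-01  1.09154182e-01 -3.26488581e-05]
bar [316.  132.6] 0.64 [ 0.5799 -0.0589  0.175 ]
post [318.1 215.2] 0.7 [ 0.487  -0.0811  0.115 ]
carriage_end [273.7 129.3] 0.76 [ 0.5553 -0.0098  0.04  ]
stop [231.1 130.1] 0.86 [0.5369 0.0538 0.    ]
machine [314.2 118.2] 0.77 [ 0.5755 -0.0558  0.    ]
0.62 [303.7, 103.8, 326.1, 168.2] ((315.0, 134.5), (63.0, 18.0), 90.0)
```

View pics/w1z.png

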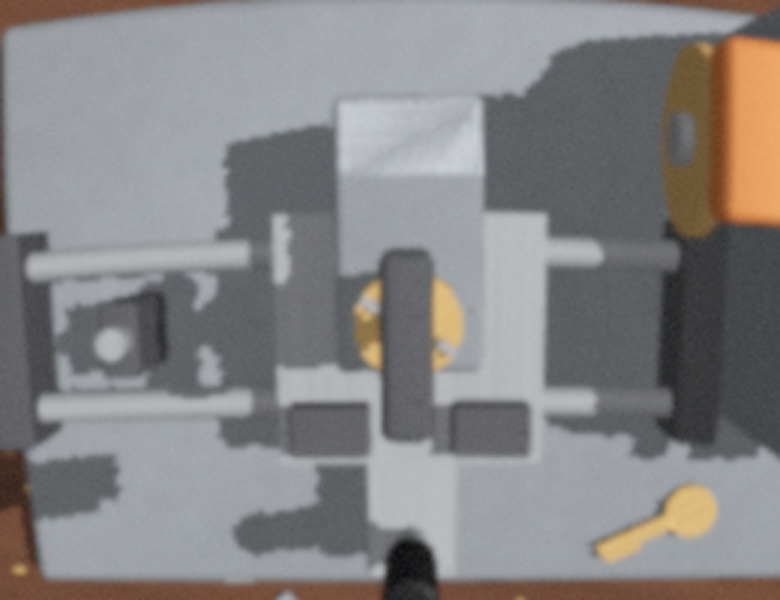

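```bash
python3 - <<'E'
from h import *
st=state()
q=st['tool_rot'];Rt=R.from_quat([q[1],q[2],q[3],q[0]]).as_matrix()
T=lambda p: np.round(1000*(Rt.T@(p-st['tool_pos'])),1)
for px in [(316.2,103),(316.2,166.5),(308.3,110),(324,110)]: 
  for z in (.185,.165): print(px,z,T(watz(px,st,z)))
for n,p in dict(bar=(.577,-.0645,.175)).items():print(T(np.array(p)))
# sleeve circle
print('sleeve',T(watz((180+409/3,20+325/3),st,.14)), T(watz((180+355/3,20+325/3),st,.14)),T(watz((180+464/3,20+325/3),st,.14)))
im=grab_frame('top')
for n in ['bar','post']:
  for c in ['top','side']:
    if c=='side':grab_frame('side')
    l=landmark_of(c,n)
    if l: print(n,c,l[0]['pixel'],l[0]['conf'])
E
```

```text
(316.2, 103) 0.185 [ 76.6  -2.1 108.3]
(316.2, 103) 0.165 [ 75.9  -2.3 128.3]
(316.2, 166.5) 0.185 [ 27.7  -2.2 108.3]
(316.2, 166.5) 0.165 [ 22.8  -2.3 128.3]
(308.3, 110) 0.185 [ 71.4  -8.  108.3]
(308.3, 110) 0.165 [ 70.2  -8.6 128.3]
(324, 110) 0.185 [ 71.4   3.7 108.3]
(324, 110) 0.165 [ 70.2   4.  128.3]
[ 48.6   3.2 118.3]
sleeve [ 52.1  -2.4 153.3] [ 52.1 -18.5 153.3] [ 52.1  14.1 153.3]
bar side [305.1, 175.0] 0.66
post top [349.9, 219.0] 0.64
post side [336.7, 190.9] 0.85
```

```bash
python3 -m crank '[{"angular":[0,0,0],"delta_pos":[0.87,-0.04,0.3],"gripper":0.5},{"angular":[0,0,0],"delta_pos":[0.87,-0.04,0.5],"gripper":0.5},{"angular":[0,0,0],"delta_pos":[0,0,0.7],"gripper":0.5},{"angular":[0,0,0],"delta_pos":[0,0,0.7],"gripper":0.5},{"angular":[0,0,0],"delta_pos":[0,0,0],"gripper":0.5},{"angular":[0,0,0],"delta_pos":[0,0,0],"gripper":0.5}]'
python3 - <<'E'
from h import *
st=state();print(st['tool_pos'],st['tool_rot'])
im=save('wrist','w2.png')
for x in landmark_of('wrist','bar')[:1]:
        q=st['tool_rot'];Rt=R.from_quat([q[1],q[2],q[3],q[0]]).as_matrix()
        print(np.round(x['pixel'],1),round(x['conf'],2),np.round(1000*Rt.T@(watz(x['pixel'],st,.175)-st['tool_pos']),1))
E
```

```text
time: 5.55
tool_pos: [0.5791, -0.0582, 0.2277]
tool_rot: [0.0, 0.994, 0.109, 0.0]
contact_force: [-0.2, 0.2, -0.2]
gripper_width: 0.499
[ 0.57911232 -0.05824275  0.22773627] [1.16847174e-04 9.93988965e-01 1.09479963e-01 2.46846402e-04]
[317.  230.3] 0.87 [-0.1 -1.3 52.7]
```

View pics/w2.png

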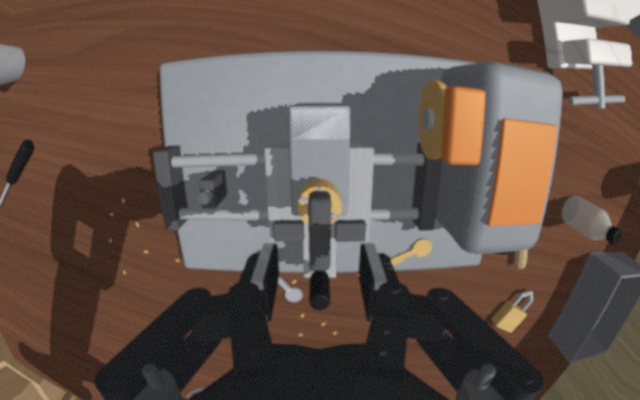

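```bash
python3 -m crank '[{"angular":[0,0,0],"delta_pos":[0,0,0.5],"gripper":0.5},{"angular":[0,0,0],"delta_pos":[0,0,0.5],"gripper":0.5},{"angular":[0,0,0],"delta_pos":[0,0,0.5],"gripper":0.5},{"angular":[0,0,0],"delta_pos":[0,0,0.27],"gripper":0.5},{"angular":[0,0,0],"delta_pos":[0,0,0],"gripper":0.35},{"angular":[0,0,0],"delta_pos":[0,0,0],"gripper":0.25}]'
python3 - <<'E'
from h import *
im=save('wrist','w3.png')
E
```

```text
time: 6.4
tool_pos: [0.5797, -0.0581, 0.1747]
tool_rot: [0.0, 0.994, 0.11, 0.0]
contact_force: [0.4, 0.3, 0.2]
gripper_width: 0.247
```

View pics/w3.png

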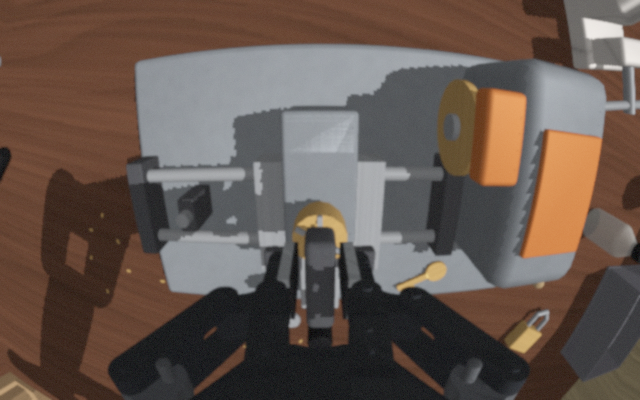

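```bash
python3 -m crank '[{"angular":[0,0,0],"delta_pos":[0,0,0],"gripper":0.2},{"angular":[0,0,0],"delta_pos":[0,0,0],"gripper":0.17},{"angular":[0,0,0],"delta_pos":[0,0,0],"gripper":0.15}]'; python3 -m crank '[{"angular":[0,0,0],"delta_pos":[0,0,0],"gripper":0.0},{"angular":[0,0,0],"delta_pos":[0,0,0],"gripper":0.0},{"angular":[0,0,0],"delta_pos":[0,0,0],"gripper":0.0}]'; python3 -c "
from h import *
s=state();print(s['contact_force'],s['ft_torque'],s['tool_pos'])"
```

```text
time: 6.82
tool_pos: [0.5798, -0.0586, 0.175]
tool_rot: [0.001, 0.994, 0.11, 0.001]
contact_force: [-0.3, -2.4, 2.0]
gripper_width: 0.157
time: 7.2
tool_pos: [0.5798, -0.0586, 0.1751]
tool_rot: [0.001, 0.994, 0.11, 0.001]
contact_force: [-0.1, -5.7, 5.3]
gripper_width: 0.151
[-0.14317099 -5.73804932  5.34191428] [-0.71063697  0.00852632 -0.01218156] [ 0.57982568 -0.05856591  0.1750596 ]
```

```bash
cat > s.py <<'E'
from h import *
s=state();q=s['tool_rot'];Rt=R.from_quat([q[1],q[2],q[3],q[0]])
print('t',round(s['time'],2),'F tool',np.round(Rt.inv().apply(s['contact_force']),2),'T',np.round(s['ft_torque'],2),'p',np.round(s['tool_pos']*1000,2),'yaw',round(np.arctan2(Rt.as_matrix()[1,0],Rt.as_matrix()[0,0]),4),'g',round(s['gripper_width'],3))
E
python3 -m crank '[{"angular":[0,0,0],"delta_pos":[0,0.017,0],"gripper":0.0},{"angular":[0,0,0],"delta_pos":[0,0,-0.033],"gripper":0.0},{"angular":[0,0,0],"delta_pos":[0,0,0],"gripper":0.0}]'; python3 s.py
python3 -m crank '[{"angular":[0,0,0],"delta_pos":[0,0,-0.05],"gripper":0.0},{"angular":[0,0,0],"delta_pos":[0,0,-0.05],"gripper":0.0},{"angular":[0,0,0],"delta_pos":[0,0,0],"gripper":0.0}]'; python3 s.py
```

```text
time: 7.58
tool_pos: [0.5798, -0.0586, 0.1751]
tool_rot: [0.0, 0.994, 0.11, 0.001]
contact_force: [2.9, -4.1, 2.1]
gripper_width: 0.15
t 7.58 F tool [ 1.96  4.6  -2.12] T [-0.64 -0.54  0.07] p [579.78 -58.6  175.11] yaw 0.2198 g 0.15
time: 7.95
tool_pos: [0.5797, -0.0586, 0.1763]
tool_rot: [0.0, 0.994, 0.11, 0.001]
contact_force: [8.1, -5.2, -5.8]
gripper_width: 0.149
t 7.95 F tool [6.79 6.81 5.79] T [-0.71 -1.27  0.01] p [579.72 -58.6  176.3 ] yaw 0.2197 g 0.149
```

```bash
python3 -m crank '[{"angular":[0,0,0],"delta_pos":[0.02,0.02,0],"gripper":0.0},{"angular":[0,0,0],"delta_pos":[0,0,0],"gripper":0.0}]'; python3 s.py
python3 -m crank '[{"angular":[0,0,0],"delta_pos":[0,0,-0.05],"gripper":0.0},{"angular":[0,0,0],"delta_pos":[0,0,0],"gripper":0.0}]'; python3 s.py
```

```text
time: 8.2
tool_pos: [0.5798, -0.0586, 0.1757]
tool_rot: [-0.001, 0.994, 0.11, -0.0]
contact_force: [5.9, -3.6, -6.1]
gripper_width: 0.151
t 8.2 F tool [4.98 4.84 6.04] T [-0.54 -0.99 -0.  ] p [579.76 -58.63 175.72] yaw 0.2197 g 0.151
time: 8.45
tool_pos: [0.5798, -0.0586, 0.1772]
tool_rot: [-0.001, 0.994, 0.11, -0.0]
contact_force: [6.0, -3.9, -5.8]
gripper_width: 0.152
t 8.45 F tool [4.99 5.11 5.76] T [-0.61 -1.01 -0.02] p [579.76 -58.61 177.19] yaw 0.2198 g 0.152
```

```bash
python3 -m crank '[{"angular":[0,0,0],"delta_pos":[0.04,0.04,-0.05],"gripper":0.0},{"angular":[0,0,0],"delta_pos":[0,0,-0.05],"gripper":0.0},{"angular":[0,0,0],"delta_pos":[0,0,0],"gripper":0.0}]'; python3 s.py
python3 -m crank '[{"angular":[0,0,0],"delta_pos":[0,0,-0.05],"gripper":0.0},{"angular":[0,0,0],"delta_pos":[0,0,-0.05],"gripper":0.0},{"angular":[0,0,0],"delta_pos":[0,0,0],"gripper":0.0}]'; python3 s.py
```

```text
time: 8.82
tool_pos: [0.5799, -0.0587, 0.1807]
tool_rot: [-0.002, 0.994, 0.11, -0.002]
contact_force: [-1.9, 2.2, -7.2]
gripper_width: 0.151
t 8.82 F tool [-1.36 -2.53  7.21] T [ 0.34  0.18 -0.06] p [579.89 -58.72 180.75] yaw 0.2202 g 0.151
time: 9.2
tool_pos: [0.58, -0.0588, 0.1846]
tool_rot: [-0.001, 0.994, 0.11, -0.002]
contact_force: [-5.3, 4.3, -7.5]
gripper_width: 0.15
t 9.2 F tool [-4.25 -5.32  7.51] T [ 0.67  0.64 -0.02] p [579.95 -58.76 184.61] yaw 0.2202 g 0.15
```

```bash
python3 -m crank '[{"angular":[0,0,0],"delta_pos":[-0.02,-0.025,-0.033],"gripper":0.0},{"angular":[0,0,0],"delta_pos":[0,0,0],"gripper":0.0}]'; python3 s.py
python3 -m crank '[{"angular":[0,0,0],"delta_pos":[0,0,-0.033],"gripper":0.0},{"angular":[0,0,0],"delta_pos":[0,0,0],"gripper":0.0}]'; python3 s.py
```

```text
time: 9.45
tool_pos: [0.5799, -0.0587, 0.1861]
tool_rot: [-0.001, 0.994, 0.11, -0.001]
contact_force: [-4.5, 3.8, -7.7]
gripper_width: 0.154
t 9.45 F tool [-3.55 -4.68  7.75] T [0.6  0.57 0.01] p [579.91 -58.75 186.11] yaw 0.22 g 0.154
time: 9.7
tool_pos: [0.5799, -0.0587, 0.1871]
tool_rot: [-0.001, 0.994, 0.11, -0.001]
contact_force: [-4.6, 3.6, -8.7]
gripper_width: 0.151
t 9.7 F tool [-3.69 -4.53  8.67] T [0.59 0.55 0.02] p [579.91 -58.73 187.09] yaw 0.2199 g 0.151
```

```bash
python3 -m crank '[{"angular":[0,0,0],"delta_pos":[-0.02,-0.025,-0.033],"gripper":0.0},{"angular":[0,0,0],"delta_pos":[0,0,0],"gripper":0.0}]'; python3 s.py
python3 -m crank '[{"angular":[0,0,0],"delta_pos":[0,0,-0.033],"gripper":0.0},{"angular":[0,0,0],"delta_pos":[0,0,0],"gripper":0.0}]'; python3 s.py
```

```text
time: 9.95
tool_pos: [0.5799, -0.0587, 0.1886]
tool_rot: [-0.0, 0.994, 0.11, -0.0]
contact_force: [-2.4, 1.9, -9.3]
gripper_width: 0.152
t 9.95 F tool [-1.96 -2.37  9.31] T [ 0.35  0.4  -0.06] p [579.87 -58.71 188.62] yaw 0.2198 g 0.152
time: 10.2
tool_pos: [0.5799, -0.0587, 0.1896]
tool_rot: [-0.0, 0.994, 0.11, -0.0]
contact_force: [-3.5, 2.5, -8.3]
gripper_width: 0.153
t 10.2 F tool [-2.86 -3.25  8.3 ] T [0.3  0.55 0.02] p [579.9  -58.71 189.63] yaw 0.2198 g 0.153
```

```bash
python3 -m crank '[{"angular":[0,0,0],"delta_pos":[-0.01,-0.015,-0.033],"gripper":0.0},{"angular":[0,0,0],"delta_pos":[0,0,0],"gripper":0.0}]'; python3 s.py
python3 -m crank '[{"angular":[0,0,0],"delta_pos":[0,0,-0.033],"gripper":0.0},{"angular":[0,0,0],"delta_pos":[0,0,0],"gripper":0.0}]'; python3 s.py
python3 -m crank '[{"angular":[0,0,0],"delta_pos":[0,0,-0.033],"gripper":0.0},{"angular":[0,0,0],"delta_pos":[0,0,0],"gripper":0.0}]'; python3 s.py
```

```text
time: 10.45
tool_pos: [0.5799, -0.0587, 0.1909]
tool_rot: [0.0, 0.994, 0.11, 0.0]
contact_force: [-2.2, 0.2, -9.0]
gripper_width: 0.151
t 10.45 F tool [-2.12 -0.73  8.97] T [ 0.05  0.36 -0.01] p [579.86 -58.66 190.86] yaw 0.2197 g 0.151
time: 10.7
tool_pos: [0.5799, -0.0586, 0.1919]
tool_rot: [0.0, 0.994, 0.11, 0.0]
contact_force: [-2.2, -0.4, -9.6]
gripper_width: 0.151
t 10.7 F tool [-2.2  -0.07  9.56] T [-0.12  0.26  0.01] p [579.87 -58.64 191.9 ] yaw 0.2197 g 0.151
time: 10.95
tool_pos: [0.5798, -0.0586, 0.1927]
tool_rot: [0.0, 0.994, 0.11, 0.0]
contact_force: [-1.1, -1.8, -9.5]
gripper_width: 0.153
t 10.95 F tool [-1.46  1.49  9.55] T [-0.29  0.19  0.03] p [579.85 -58.62 192.73] yaw 0.2197 g 0.153
```

```bash
for i in 1; do python3 -m crank '[{"angular":[0,0,0],"delta_pos":[-0.01,0.01,-0.033],"gripper":0.0},{"angular":[0,0,0],"delta_pos":[0,0,0],"gripper":0.0}]'; python3 s.py; done
python3 -m crank '[{"angular":[0,0,0],"delta_pos":[0,0,-0.033],"gripper":0.0},{"angular":[0,0,0],"delta_pos":[0,0,0],"gripper":0.0}]'; python3 s.py
```

```text
time: 11.2
tool_pos: [0.5798, -0.0586, 0.1931]
tool_rot: [0.0, 0.994, 0.11, 0.0]
contact_force: [2.7, -0.8, -15.2]
gripper_width: 0.152
t 11.2 F tool [ 2.43  1.4  15.18] T [-0.2  -0.54  0.04] p [579.76 -58.65 193.09] yaw 0.2198 g 0.152
time: 11.45
tool_pos: [0.5798, -0.0586, 0.1934]
tool_rot: [-0.0, 0.994, 0.11, 0.0]
contact_force: [5.5, -1.8, -17.7]
gripper_width: 0.155
t 11.45 F tool [ 5.01  2.96 17.72] T [-0.3  -0.97  0.02] p [579.76 -58.64 193.45] yaw 0.2198 g 0.155
```

```bash
python3 -m crank '[{"angular":[0,0,0],"delta_pos":[0,0,-0.033],"gripper":0.0},{"angular":[0,0,0],"delta_pos":[0,0,0],"gripper":0.0}]'; python3 s.py
```

```text
time: 11.7
tool_pos: [0.5797, -0.0587, 0.1937]
tool_rot: [-0.0, 0.994, 0.11, 0.0]
contact_force: [7.3, -2.1, -21.2]
gripper_width: 0.156
t 11.7 F tool [ 6.63  3.64 21.16] T [-0.37 -1.23 -0.02] p [579.73 -58.67 193.7 ] yaw 0.2197 g 0.156
```

The washer is felt at TCP z ≈ 0.193. I'll back off about 0.7 mm and then twist.

```bash
python3 -m crank '[{"angular":[0,0,0],"delta_pos":[0.02,0.01,0.06],"gripper":0.0},{"angular":[0,0,0],"delta_pos":[0,0,0],"gripper":0.0}]'; python3 s.py
```

```text
time: 11.95
tool_pos: [0.5798, -0.0587, 0.1932]
tool_rot: [-0.0, 0.994, 0.11, -0.001]
contact_force: [1.3, -1.2, -16.8]
gripper_width: 0.157
t 11.95 F tool [ 1.04  1.5  16.82] T [-0.16 -0.36  0.02] p [579.8  -58.67 193.23] yaw 0.2199 g 0.157
```

```bash
python3 -m crank '[{"angular":[0,0,0],"delta_pos":[0,0,0.04],"gripper":0.0},{"angular":[0,0,0],"delta_pos":[0,0,0],"gripper":0.0}]'; python3 s.py
```

```text
time: 12.2
tool_pos: [0.5799, -0.0587, 0.193]
tool_rot: [-0.0, 0.994, 0.11, -0.0]
contact_force: [-1.3, -0.6, -12.0]
gripper_width: 0.153
t 12.2 F tool [-1.39  0.34 11.97] T [-0.04  0.12  0.03] p [579.88 -58.66 192.95] yaw 0.2199 g 0.153
```

```bash
python3 -m crank '[{"angular":[0,0,0],"delta_pos":[0,0,0.02],"gripper":0.0},{"angular":[0,0,-0.5],"delta_pos":[0,0,0],"gripper":0.0},{"angular":[0,0,-0.5],"delta_pos":[0,0,0],"gripper":0.0},{"angular":[0,0,0],"delta_pos":[0,0,0],"gripper":0.0}]'; python3 s.py
```

```text
time: 12.7
tool_pos: [0.5798, -0.0585, 0.1924]
tool_rot: [-0.0, 0.988, 0.153, -0.0]
contact_force: [-4.1, 1.7, -8.5]
gripper_width: 0.152
t 12.7 F tool [-3.38 -2.8   8.48] T [ 0.23  0.54 -0.04] p [579.83 -58.49 192.45] yaw 0.3067 g 0.152
```

```bash
python3 -m crank '[{"angular":[0,0,-0.7],"delta_pos":[-0.02,-0.02,0],"gripper":0.0},{"angular":[0,0,-0.7],"delta_pos":[0,0,0],"gripper":0.0},{"angular":[0,0,-0.6],"delta_pos":[0,0,0],"gripper":0.0},{"angular":[0,0,0],"delta_pos":[0,0,0],"gripper":0.0}]'; python3 s.py
```

```text
time: 13.2
tool_pos: [0.5796, -0.0581, 0.1925]
tool_rot: [-0.0, 0.971, 0.238, 0.0]
contact_force: [-0.4, 2.0, -9.9]
gripper_width: 0.148
t 13.2 F tool [ 0.52 -1.98  9.87] T [ 0.4   0.24 -0.  ] p [579.64 -58.11 192.52] yaw 0.4806 g 0.148
```

```bash
python3 -m crank '[{"angular":[0,0,-0.7],"delta_pos":[0,-0.01,0],"gripper":0.0},{"angular":[0,0,-0.7],"delta_pos":[0,-0.01,0],"gripper":0.0},{"angular":[0,0,-0.6],"delta_pos":[0,0,0],"gripper":0.0},{"angular":[0,0,0],"delta_pos":[0,0,0],"gripper":0.0}]'; python3 s.py
```

```text
time: 13.7
tool_pos: [0.5794, -0.0577, 0.1924]
tool_rot: [-0.0, 0.947, 0.322, 0.0]
contact_force: [0.5, 1.8, -8.5]
gripper_width: 0.152
t 13.7 F tool [ 1.44 -1.1   8.46] T [0.34 0.15 0.04] p [579.37 -57.71 192.37] yaw 0.6547 g 0.152
```

```bash
python3 -m crank '[{"angular":[0,0,-0.7],"delta_pos":[0.01,-0.01,0],"gripper":0.0},{"angular":[0,0,-0.7],"delta_pos":[0,-0.01,0],"gripper":0.0},{"angular":[0,0,-0.6],"delta_pos":[0,0,0],"gripper":0.0},{"angular":[0,0,0],"delta_pos":[0,0,0],"gripper":0.0}]'; python3 s.py
python3 -m crank '[{"angular":[0,0,-0.7],"delta_pos":[0.01,-0.01,0],"gripper":0.0},{"angular":[0,0,-0.7],"delta_pos":[0,0,0],"gripper":0.0},{"angular":[0,0,-0.6],"delta_pos":[0,0,0],"gripper":0.0},{"angular":[0,0,0],"delta_pos":[0,0,0],"gripper":0.0}]'; python3 s.py
```

```text
time: 14.2
tool_pos: [0.5791, -0.0574, 0.1922]
tool_rot: [0.0, 0.915, 0.403, 0.0]
contact_force: [-1.3, 0.5, -8.5]
gripper_width: 0.155
t 14.2 F tool [-0.52 -1.33  8.48] T [0.13 0.19 0.02] p [579.08 -57.38 192.2 ] yaw 0.8288 g 0.155
time: 14.7
tool_pos: [0.5788, -0.0571, 0.192]
tool_rot: [0.0, 0.877, 0.481, -0.0]
contact_force: [-2.9, -0.5, -9.7]
gripper_width: 0.152
t 14.7 F tool [-1.96 -2.19  9.71] T [-0.02  0.38 -0.04] p [578.79 -57.12 192.  ] yaw 1.0031 g 0.152
```

```bash
python3 -m crank '[{"angular":[0,0,-0.7],"delta_pos":[-0.015,-0.015,-0.01],"gripper":0.0},{"angular":[0,0,-0.7],"delta_pos":[0,-0.01,0],"gripper":0.0},{"angular":[0,0,-0.6],"delta_pos":[0,0,0],"gripper":0.0},{"angular":[0,0,0],"delta_pos":[0,0,0],"gripper":0.0}]'; python3 s.py
python3 -m crank '[{"angular":[0,0,-0.5],"delta_pos":[-0.01,0,0],"gripper":0.0},{"angular":[0,0,-0.5],"delta_pos":[0,0,0],"gripper":0.0},{"angular":[0,0,0],"delta_pos":[0,0,0],"gripper":0.0}]'; python3 s.py
```

```text
time: 15.2
tool_pos: [0.5783, -0.0569, 0.1925]
tool_rot: [0.0, 0.832, 0.555, 0.0]
contact_force: [-0.2, 1.0, -9.8]
gripper_width: 0.152
t 15.2 F tool [ 0.84 -0.61  9.81] T [ 0.02  0.02 -0.  ] p [578.35 -56.92 192.46] yaw 1.1776 g 0.152
time: 15.58
tool_pos: [0.5781, -0.0569, 0.1924]
tool_rot: [0.0, 0.807, 0.591, 0.0]
contact_force: [-0.3, 2.6, -9.2]
gripper_width: 0.153
t 15.57 F tool [ 2.37 -1.04  9.21] T [ 0.35 -0.    0.  ] p [578.12 -56.89 192.43] yaw 1.2651 g 0.153
```

```bash
python3 -m crank '[{"angular":[0,0,0],"delta_pos":[0,0,0.033],"gripper":0.0},{"angular":[0,0,0],"delta_pos":[0,0,0.033],"gripper":0.0},{"angular":[0,0,0],"delta_pos":[0,0,0],"gripper":0.0}]'; python3 s.py
python3 -m crank '[{"angular":[0,0,0],"delta_pos":[0,0,0.033],"gripper":0.0},{"angular":[0,0,0],"delta_pos":[0,0,0],"gripper":0.0}]'; python3 s.py
```

```text
time: 15.95
tool_pos: [0.5781, -0.0569, 0.1903]
tool_rot: [-0.0, 0.806, 0.592, 0.0]
contact_force: [1.0, 3.6, -9.3]
gripper_width: 0.154
t 15.95 F tool [ 3.73 -0.16  9.27] T [ 0.35 -0.14  0.03] p [578.12 -56.91 190.28] yaw 1.2666 g 0.154
time: 16.2
tool_pos: [0.5781, -0.0569, 0.1893]
tool_rot: [0.0, 0.806, 0.592, 0.0]
contact_force: [0.6, 2.7, -9.0]
gripper_width: 0.152
t 16.2 F tool [ 2.81 -0.22  9.04] T [ 0.53 -0.2   0.02] p [578.11 -56.9  189.33] yaw 1.267 g 0.152
```

```bash
python3 -m crank '[{"angular":[0,0,0],"delta_pos":[0.02,0,0.033],"gripper":0.0},{"angular":[0,0,0],"delta_pos":[0,0,0],"gripper":0.0}]'; python3 s.py
python3 -m crank '[{"angular":[0,0,0],"delta_pos":[0,0,0.033],"gripper":0.0},{"angular":[0,0,0],"delta_pos":[0,0,0],"gripper":0.0}]'; python3 s.py
```

```text
time: 16.45
tool_pos: [0.5781, -0.0569, 0.1883]
tool_rot: [0.0, 0.806, 0.592, -0.0]
contact_force: [-0.1, 0.4, -10.3]
gripper_width: 0.152
t 16.45 F tool [ 0.36 -0.2  10.25] T [ 0.2  -0.12  0.01] p [578.13 -56.87 188.33] yaw 1.2669 g 0.152
time: 16.7
tool_pos: [0.5782, -0.0569, 0.1876]
tool_rot: [0.0, 0.806, 0.592, -0.0]
contact_force: [-0.2, -0.4, -7.6]
gripper_width: 0.152
t 16.7 F tool [-0.46 -0.06  7.64] T [0.05 0.03 0.01] p [578.16 -56.87 187.61] yaw 1.2669 g 0.152
```

```bash
python3 -m crank '[{"angular":[0,0,0],"delta_pos":[0,0,0.033],"gripper":0.0},{"angular":[0,0,0],"delta_pos":[0,0,0],"gripper":0.0}]'; python3 s.py
python3 -m crank '[{"angular":[0,0,0],"delta_pos":[0,0,0.02],"gripper":0.0},{"angular":[0,0,0],"delta_pos":[0,0,0],"gripper":0.0}]'; python3 s.py
```

```text
time: 16.95
tool_pos: [0.5782, -0.0568, 0.1874]
tool_rot: [0.0, 0.806, 0.592, -0.0]
contact_force: [-2.6, -0.6, -1.1]
gripper_width: 0.151
t 16.95 F tool [-1.31 -2.32  1.12] T [0.04 0.66 0.  ] p [578.17 -56.83 187.4 ] yaw 1.267 g 0.151
time: 17.2
tool_pos: [0.5782, -0.0568, 0.1873]
tool_rot: [0.0, 0.806, 0.592, -0.0]
contact_force: [-4.7, 0.1, 2.1]
gripper_width: 0.149
t 17.2 F tool [-1.28 -4.53 -2.07] T [ 0.06  0.92 -0.02] p [578.21 -56.85 187.29] yaw 1.267 g 0.149
```

```bash
python3 -m crank '[{"angular":[0,0,0],"delta_pos":[-0.01,-0.03,-0.015],"gripper":0.0},{"angular":[0,0,0],"delta_pos":[0,0,0],"gripper":0.0}]'; python3 s.py
python3 -m crank '[{"angular":[0,0,0],"delta_pos":[0,0,0],"gripper":0.2},{"angular":[0,0,0],"delta_pos":[0,0,0],"gripper":0.3},{"angular":[0,0,0],"delta_pos":[0,0,0],"gripper":0.4},{"angular":[0,0,0],"delta_pos":[0,0,0],"gripper":0.4},{"angular":[0,0,0],"delta_pos":[0,0,0],"gripper":0.4}]'; python3 s.py
python3 - <<'E'
from h import *
save('wrist','w4.png')
E
```

```text
time: 17.45
tool_pos: [0.5781, -0.0568, 0.1874]
tool_rot: [0.001, 0.806, 0.592, 0.001]
contact_force: [0.7, -0.0, -0.4]
gripper_width: 0.154
t 17.45 F tool [0.18 0.69 0.4 ] T [-0.06  0.12 -0.01] p [578.13 -56.84 187.37] yaw 1.267 g 0.154
time: 18.08
tool_pos: [0.5771, -0.0565, 0.1862]
tool_rot: [-0.0, 0.806, 0.592, 0.0]
contact_force: [-0.2, -0.2, 0.6]
gripper_width: 0.397
t 18.07 F tool [-0.23 -0.15 -0.61] T [ 0.07 -0.    0.05] p [577.15 -56.53 186.17] yaw 1.267 g 0.397
```

View pics/w4.png

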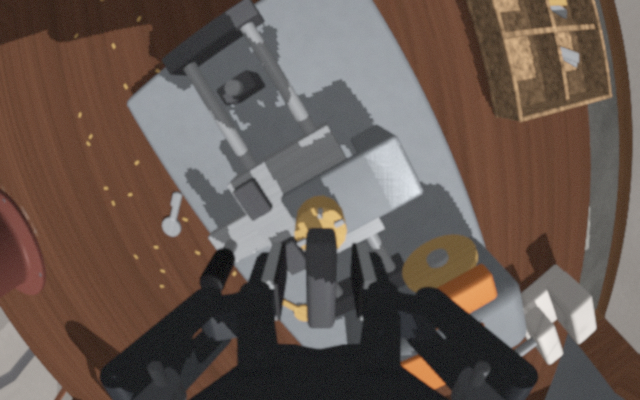

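The bar stays up after release and is turned about 60° at around (320, 270) between the open fingers. I'll rise straight up, turn back and find the post.

```bash
python3 -m crank '[{"angular":[0,0,0],"delta_pos":[0,0,-0.5],"gripper":0.45},{"angular":[0,0,0],"delta_pos":[0,0,-1],"gripper":0.45},{"angular":[0,0,0],"delta_pos":[0,0,-1],"gripper":0.45},{"angular":[0,0,1],"delta_pos":[0,0,-0.8],"gripper":0.45},{"angular":[0,0,1],"delta_pos":[0,0,0],"gripper":0.45},{"angular":[0,0,1],"delta_pos":[0,0,0],"gripper":0.45},{"angular":[0,0,1],"delta_pos":[0,0,0],"gripper":0.45},{"angular":[0,0,1],"delta_pos":[0,0,0],"gripper":0.45},{"angular":[0,0,1],"delta_pos":[0,0,0],"gripper":0.45},{"angular":[0,0,1],"delta_pos":[0,0,0],"gripper":0.45},{"angular":[0,0,1],"delta_pos":[0,0,0],"gripper":0.45},{"angular":[0,0,1],"delta_pos":[0,0,0],"gripper":0.45}]'
python3 -m crank '[{"angular":[0,0,1],"delta_pos":[-1,0,0],"gripper":0.45},{"angular":[0,0,1],"delta_pos":[-1,0,0],"gripper":0.45},{"angular":[0,0,1],"delta_pos":[-1,0,0],"gripper":0.45},{"angular":[0,0,0],"delta_pos":[-1,0,0],"gripper":0.45},{"angular":[0,0,0],"delta_pos":[-1,0,0],"gripper":0.45},{"angular":[0,0,0],"delta_pos":[0,0,0],"gripper":0.45},{"angular":[0,0,0],"delta_pos":[0,0,0],"gripper":0.45}]'
python3 s.py
python3 - <<'E'
from h import *
st=state();q=st['tool_rot'];Rt=R.from_quat([q[1],q[2],q[3],q[0]]).as_matrix()
im=save('wrist','w5.png')
for n,z in dict(bar=.19,post=.115,carriage_end=.05,stop=0,key_deck=.032,machine=0).items():
    for x in landmark_of('wrist',n)[:1]:
        p=watz(x['pixel'],st,z)
        print(n,np.round(x['pixel'],1),round(x['conf'],2),np.round(p,4),'tool',np.round(1000*Rt.T@(p-st['tool_pos']),1))
m=silhouettes('wrist','post')
if m: print(m[0]['conf'],m[0]['bbox'])
E
```

```text
time: 19.62
tool_pos: [0.5774, -0.0566, 0.2866]
tool_rot: [0.0, 0.971, 0.237, 0.001]
contact_force: [-0.9, 0.1, 1.1]
gripper_width: 0.446
time: 20.5
tool_pos: [0.4362, -0.1042, 0.2862]
tool_rot: [0.0, 0.994, 0.11, 0.001]
contact_force: [0.5, -0.0, 0.0]
gripper_width: 0.451
t 20.5 F tool [ 0.52  0.15 -0.03] T [0.03 0.01 0.  ] p [ 436.19 -104.18  286.2 ] yaw 0.2197 g 0.451
bar [297.6   6. ] 0.87 [ 0.5777 -0.0573  0.19  ] tool [148.2 -15.   96.4]
post [307.3 124.4] 0.73 [ 0.4865 -0.0817  0.115 ] tool [ 53.7 -11.1 171.3]
carriage_end [261.  43.] 0.78 [ 0.563 -0.008  0.05 ] tool [144.3 -66.4 236.4]
stop [220.1  55.7] 0.86 [0.5439 0.0548 0.    ] tool [ 139.3 -131.9  286.3]
key_deck [393.8 124.5] 0.98 [ 0.5023 -0.1851  0.032 ] tool [ 46.5  93.2 254.4]
machine [306.9  49. ] 0.66 [ 0.572  -0.0582  0.    ] tool [142.1 -15.5 286.4]
0.64 [264.4, 1.8, 356.4, 136.4]
```

View pics/w5.png

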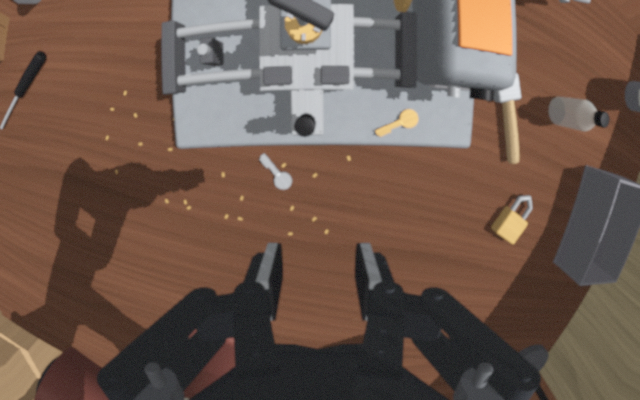

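```bash
python3 -m crank '[{"angular":[0,0,0],"delta_pos":[0.9,-0.37,0],"gripper":0.45},{"angular":[0,0,0],"delta_pos":[0.89,0,0.3],"gripper":0.45},{"angular":[0,0,0],"delta_pos":[0,0,1],"gripper":0.45},{"angular":[0,0,0],"delta_pos":[0,0,1],"gripper":0.45},{"angular":[0,0,0],"delta_pos":[0,0,1],"gripper":0.45},{"angular":[0,0,0],"delta_pos":[0,0,0.6],"gripper":0.45},{"angular":[0,0,0],"delta_pos":[0,0,0],"gripper":0.45},{"angular":[0,0,0],"delta_pos":[0,0,0],"gripper":0.45}]'; python3 s.py
python3 - <<'E'
from h import *
save('wrist','w6.png')
E
```

```text
time: 21.9
tool_pos: [0.4865, -0.0819, 0.1695]
tool_rot: [0.0, 0.994, 0.11, 0.001]
contact_force: [0.2, 0.9, -0.4]
gripper_width: 0.452
t 21.9 F tool [ 0.37 -0.85  0.37] T [-0.02 -0.   -0.01] p [486.48 -81.85 169.53] yaw 0.2198 g 0.452
```

View pics/w6.png

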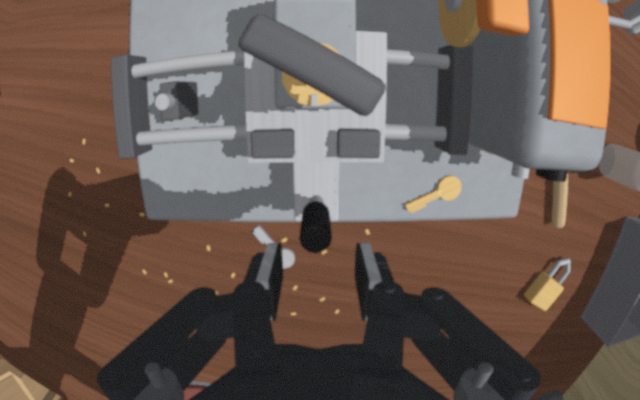

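```bash
python3 -m crank '[{"angular":[0,0,0],"delta_pos":[0,0,0.6],"gripper":0.45},{"angular":[0,0,0],"delta_pos":[0,0,0.6],"gripper":0.45},{"angular":[0,0,0],"delta_pos":[0,0,0.5],"gripper":0.45},{"angular":[0,0,0],"delta_pos":[0,0,0],"gripper":0.45},{"angular":[0,0,0],"delta_pos":[0,0,0],"gripper":0.32},{"angular":[0,0,0],"delta_pos":[0,0,0],"gripper":0.3}]'; python3 s.py
python3 - <<'E'
from h import *
save('wrist','w7.png')
E
```

```text
time: 22.7
tool_pos: [0.4863, -0.0818, 0.118]
tool_rot: [0.0, 0.994, 0.11, 0.001]
contact_force: [-0.1, -0.0, 0.3]
gripper_width: 0.303
t 22.7 F tool [-0.14  0.   -0.32] T [0.01 0.02 0.05] p [486.29 -81.77 118.03] yaw 0.2198 g 0.303
```

View pics/w7.png

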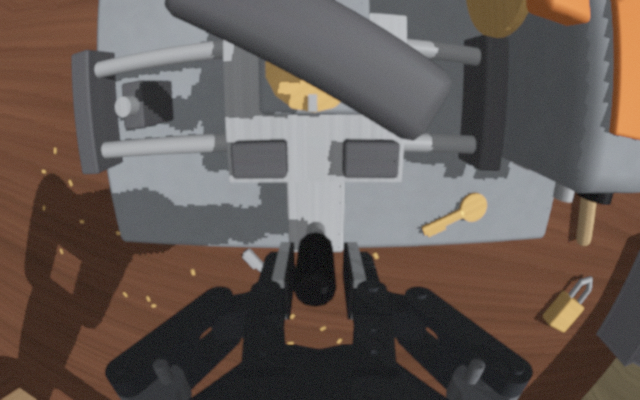

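```bash
python3 -m crank '[{"angular":[0,0,0],"delta_pos":[0,-0.05,0],"gripper":0.3},{"angular":[0,0,0],"delta_pos":[0,-0.05,0],"gripper":0.3},{"angular":[0,0,0],"delta_pos":[0,-0.1,0],"gripper":0.3},{"angular":[0,0,0],"delta_pos":[0,-0.1,0],"gripper":0.3},{"angular":[0,0,0],"delta_pos":[0,-0.1,0],"gripper":0.3}]'; python3 s.py
python3 -m crank '[{"angular":[0,0,0],"delta_pos":[0,-0.13,0],"gripper":0.3},{"angular":[0,0,0],"delta_pos":[0,-0.13,0],"gripper":0.3},{"angular":[0,0,0],"delta_pos":[0,-0.13,0],"gripper":0.3},{"angular":[0,0,0],"delta_pos":[0,-0.13,0],"gripper":0.3},{"angular":[0,0,0],"delta_pos":[0,-0.13,0],"gripper":0.3},{"angular":[0,0,0],"delta_pos":[0,-0.13,0],"gripper":0.3},{"angular":[0,0,0],"delta_pos":[0,-0.13,0],"gripper":0.3}]'; python3 s.py
```

```text
time: 23.38
tool_pos: [0.4832, -0.07, 0.1174]
tool_rot: [0.0, 0.994, 0.11, 0.0]
contact_force: [-0.4, -2.7, 0.5]
gripper_width: 0.301
t 23.38 F tool [-1.    2.58 -0.48] T [-0.43 -0.09  0.02] p [483.17 -69.97 117.39] yaw 0.2198 g 0.301
time: 24.25
tool_pos: [0.4771, -0.043, 0.1173]
tool_rot: [0.0, 0.994, 0.11, 0.0]
contact_force: [-0.6, -3.4, 2.7]
gripper_width: 0.3
t 24.25 F tool [-1.29  3.17 -2.66] T [-0.52  0.03 -0.01] p [477.12 -42.97 117.29] yaw 0.2198 g 0.3
```

```bash
python3 -m crank '[{"angular":[0,0,0],"delta_pos":[0,-0.1,0],"gripper":0.3},{"angular":[0,0,0],"delta_pos":[0,-0.1,0],"gripper":0.3},{"angular":[0,0,0],"delta_pos":[0,-0.1,0],"gripper":0.3},{"angular":[0,0,0],"delta_pos":[0,0,0],"gripper":0.3}]'; python3 s.py
python3 - <<'E'
from h import *
st=state();q=st['tool_rot'];Rt=R.from_quat([q[1],q[2],q[3],q[0]]).as_matrix()
im=save('wrist','w8.png')
cv2.imwrite('pics/w8z.png',cv2.resize(im[0:250,40:440,::-1],None,fx=2,fy=2,interpolation=2))
for n,z in dict(carriage_end=.05,stop=0).items():
    for x in landmark_of('wrist',n)[:1]:
        p=watz(x['pixel'],st,z)
        print(n,np.round(x['pixel'],1),round(x['conf'],2),np.round(p,4),'tool',np.round(1000*Rt.T@(p-st['tool_pos']),1))
E
```

```text
time: 24.75
tool_pos: [0.4751, -0.0339, 0.117]
tool_rot: [-0.0, 0.994, 0.11, 0.0]
contact_force: [0.1, -0.6, 0.8]
gripper_width: 0.299
t 24.75 F tool [-0.01  0.58 -0.83] T [-0.13 -0.08 -0.01] p [475.05 -33.93 117.01] yaw 0.22 g 0.299
carriage_end [239.1  95.4] 0.91 [0.5464 0.0331 0.05  ] tool [ 84.2 -49.7  67.1]
stop [224.2  94.9] 0.84 [0.5417 0.0579 0.    ] tool [ 85.1 -75.  117.1]
```

View pics/w8z.png

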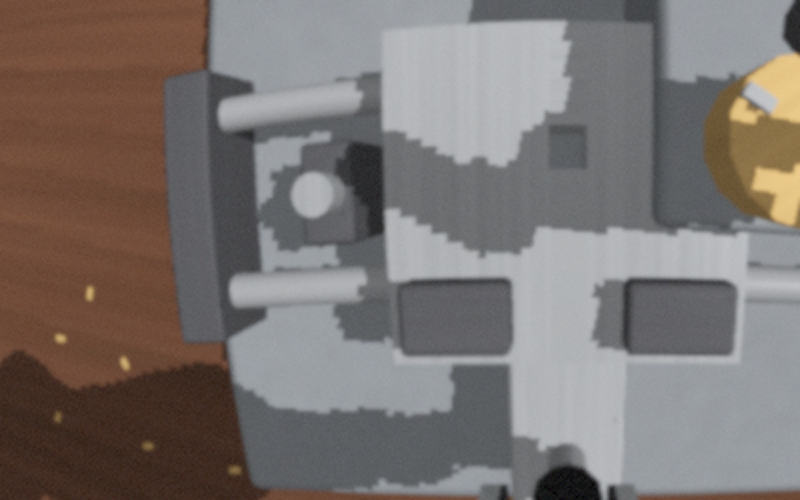

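```bash
python3 -m crank '[{"angular":[0,0,0],"delta_pos":[0,-0.08,0],"gripper":0.3},{"angular":[0,0,0],"delta_pos":[0,-0.08,0],"gripper":0.3},{"angular":[0,0,0],"delta_pos":[0,-0.07,0],"gripper":0.3},{"angular":[0,0,0],"delta_pos":[0,-0.05,0],"gripper":0.3}]'; python3 s.py
python3 -m crank '[{"angular":[0,0,0],"delta_pos":[0,-0.04,0],"gripper":0.3},{"angular":[0,0,0],"delta_pos":[0,-0.04,0],"gripper":0.3},{"angular":[0,0,0],"delta_pos":[0,-0.04,0],"gripper":0.3}]'; python3 s.py
```

```text
time: 25.4
tool_pos: [0.4731, -0.0261, 0.1169]
tool_rot: [-0.0, 0.994, 0.11, -0.0]
contact_force: [0.1, -2.4, -1.9]
gripper_width: 0.298
t 25.4 F tool [-0.42  2.34  1.89] T [-0.42 -0.07 -0.03] p [473.05 -26.11 116.95] yaw 0.2199 g 0.298
time: 25.78
tool_pos: [0.4727, -0.0244, 0.117]
tool_rot: [0.002, 0.994, 0.11, 0.0]
contact_force: [1.8, -11.8, -5.4]
gripper_width: 0.302
t 25.77 F tool [-0.82 11.9   5.44] T [-1.78 -0.34 -0.03] p [472.69 -24.45 117.02] yaw 0.2201 g 0.302
```

```bash
python3 -m crank '[{"angular":[0,0,0],"delta_pos":[0,-0.04,0],"gripper":0.3},{"angular":[0,0,0],"delta_pos":[0,-0.04,0],"gripper":0.3}]'; python3 s.py
```

```text
time: 26.02
tool_pos: [0.4727, -0.0243, 0.117]
tool_rot: [0.005, 0.994, 0.11, 0.0]
contact_force: [4.3, -20.7, -8.3]
gripper_width: 0.3
t 26.02 F tool [-0.28 21.07  8.52] T [-2.99 -0.63  0.03] p [472.65 -24.25 117.01] yaw 0.2202 g 0.3
```

The tool stopped hard at y ≈ -0.0243, so it has reached the stop. I'll back off and check.

```bash
python3 -m crank '[{"angular":[0,0,0],"delta_pos":[0,0.1,0],"gripper":0.3},{"angular":[0,0,0],"delta_pos":[0,0.07,0],"gripper":0.33},{"angular":[0,0,0],"delta_pos":[0,0,0],"gripper":0.36},{"angular":[0,0,0],"delta_pos":[0,0,0],"gripper":0.36}]'; python3 s.py
python3 - <<'E'
from h import *
st=state();q=st['tool_rot'];Rt=R.from_quat([q[1],q[2],q[3],q[0]]).as_matrix()
im=save('wrist','w9.png')
cv2.imwrite('pics/w9z.png',cv2.resize(im[0:300,40:440,::-1],None,fx=2,fy=2,interpolation=2))
for n,z in dict(carriage_end=.05,stop=0).items():
    for x in landmark_of('wrist',n)[:1]:
        p=watz(x['pixel'],st,z)
        print(n,np.round(x['pixel'],1),round(x['conf'],2),np.round(p,4),'tool',np.round(1000*Rt.T@(p-st['tool_pos']),1))
E
```

```text
time: 26.52
tool_pos: [0.4732, -0.0249, 0.1174]
tool_rot: [-0.0, 0.994, 0.11, 0.0]
contact_force: [0.3, -0.4, 0.0]
gripper_width: 0.36
t 26.52 F tool [ 0.25  0.45 -0.03] T [-0.03 -0.01 -0.04] p [473.21 -24.95 117.4 ] yaw 0.2202 g 0.36
carriage_end [237.3  89.5] 0.61 [0.548 0.044 0.05 ] tool [ 88.  -50.9  67.5]
stop [237.8  96.4] 0.82 [ 0.5405  0.0556 -0.    ] tool [ 83.2 -63.9 117.5]
```

View pics/w9z.png

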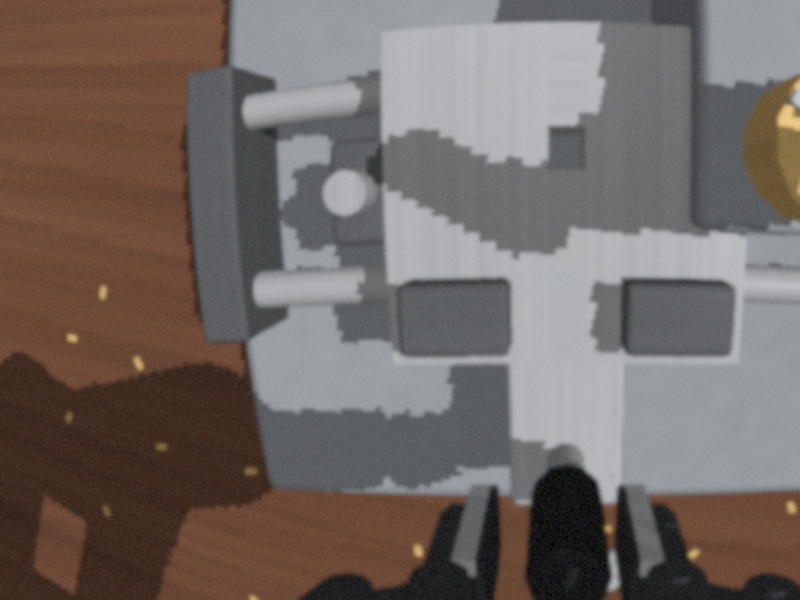

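```bash
python3 - <<'E'
from h import *
st=state();q=st['tool_rot'];Rt=R.from_quat([q[1],q[2],q[3],q[0]]).as_matrix()
for px in [(231.5,96),(212.5,96)]:
  for z in (.045,.05,.075,.078): print(px,z,np.round(1000*Rt.T@(watz(px,st,z)-st['tool_pos']),1))
E
```

```text
(231.5, 96) 0.045 [ 84.1 -56.2  72.3]
(231.5, 96) 0.05 [ 84.1 -54.8  67.3]
(231.5, 96) 0.075 [ 84.3 -47.7  42.3]
(231.5, 96) 0.078 [ 84.3 -46.8  39.3]
(212.5, 96) 0.045 [ 85.  -69.3  72.3]
(212.5, 96) 0.05 [ 85.  -67.5  67.3]
(212.5, 96) 0.075 [ 85.  -58.7  42.3]
(212.5, 96) 0.078 [ 85.  -57.7  39.3]
```

```bash
python3 -m crank '[{"angular":[0,0,0],"delta_pos":[0,0,0],"gripper":0.3},{"angular":[0,0,0],"delta_pos":[0,-0.02,0],"gripper":0.3},{"angular":[0,0,0],"delta_pos":[0,0,0],"gripper":0.3}]'; python3 s.py;python3 -m crank '[{"angular":[0,0,0],"delta_pos":[0,-0.02,0],"gripper":0.3},{"angular":[0,0,0],"delta_pos":[0,0,0],"gripper":0.3}]'; python3 s.py
```

```text
time: 27.05
tool_pos: [0.473, -0.0247, 0.1172]
tool_rot: [-0.0, 0.994, 0.11, 0.0]
contact_force: [-0.2, -0.1, 0.0]
gripper_width: 0.3
t 27.05 F tool [-0.21  0.11 -0.02] T [-0.02  0.04  0.04] p [473.01 -24.73 117.21] yaw 0.2198 g 0.3
time: 27.3
tool_pos: [0.473, -0.0246, 0.1172]
tool_rot: [0.001, 0.994, 0.11, 0.0]
contact_force: [1.2, -2.5, -1.1]
gripper_width: 0.302
t 27.3 F tool [0.62 2.71 1.15] T [-0.44 -0.11  0.02] p [472.97 -24.62 117.23] yaw 0.2197 g 0.302
```

```bash
python3 -m crank '[{"angular":[0,0,0],"delta_pos":[0,-0.03,0],"gripper":0.3},{"angular":[0,0,0],"delta_pos":[0,0,0],"gripper":0.3}]'; python3 s.py
```

```text
time: 27.55
tool_pos: [0.4729, -0.0245, 0.1172]
tool_rot: [0.002, 0.994, 0.11, 0.0]
contact_force: [1.0, -6.5, -2.6]
gripper_width: 0.302
t 27.55 F tool [-0.41  6.61  2.61] T [-0.95 -0.23 -0.02] p [472.94 -24.5  117.22] yaw 0.2199 g 0.302
```

```bash
python3 -m crank '[{"angular":[0,0,0],"delta_pos":[0,0.09,0],"gripper":0.3},{"angular":[0,0,0],"delta_pos":[0,0,0],"gripper":0.36},{"angular":[0,0,0],"delta_pos":[0,0,0],"gripper":0.45},{"angular":[0,0,0],"delta_pos":[0,0,0],"gripper":0.45},{"angular":[0,0,0],"delta_pos":[0,0,-0.5],"gripper":0.45},{"angular":[0,0,0],"delta_pos":[0,0,-1],"gripper":0.45},{"angular":[0,0,0],"delta_pos":[0,0,-1],"gripper":0.45},{"angular":[0,0,0],"delta_pos":[0,0,-1],"gripper":0.45},{"angular":[0,0,0],"delta_pos":[0,-0.5,-1],"gripper":0.45},{"angular":[0,0,0],"delta_pos":[0,-0.5,0],"gripper":0.45},{"angular":[0,0,0],"delta_pos":[0,0,0],"gripper":0.45},{"angular":[0,0,0],"delta_pos":[0,0,0],"gripper":0.45}]'; python3 s.py
python3 - <<'E'
from h import *
st=state();q=st['tool_rot'];Rt=R.from_quat([q[1],q[2],q[3],q[0]]).as_matrix()
im=save('wrist','w10.png')
cv2.imwrite('pics/w10z.png',cv2.resize(im[0:200,140:440,::-1],None,fx=2.6,fy=2.6,interpolation=2))
for n,z in dict(carriage_end=.05,stop=.03,bar=.185).items():
    for x in landmark_of('wrist',n)[:1]:
        p=watz(x['pixel'],st,z)
        print(n,np.round(x['pixel'],1),round(x['conf'],2),np.round(p,4),'tool',np.round(1000*Rt.T@(p-st['tool_pos']),1))
E
```

```text
time: 29.05
tool_pos: [0.466, 0.0034, 0.2507]
tool_rot: [-0.0, 0.994, 0.11, -0.001]
contact_force: [-0.2, 0.2, 0.3]
gripper_width: 0.452
t 29.05 F tool [-0.16 -0.19 -0.35] T [-0.02  0.03  0.03] p [466.03   3.4  250.67] yaw 0.2201 g 0.452
carriage_end [300.9  87.1] 0.66 [0.5493 0.0412 0.05  ] tool [ 90.  -18.6 200.5]
stop [294.5  90. ] 0.72 [0.5447 0.0486 0.03  ] tool [ 87.2 -26.8 220.5]
bar [451.2  81.6] 0.69 [ 0.5778 -0.0579  0.185 ] tool [95.8 84.3 65.4]
```

View pics/w10z.png

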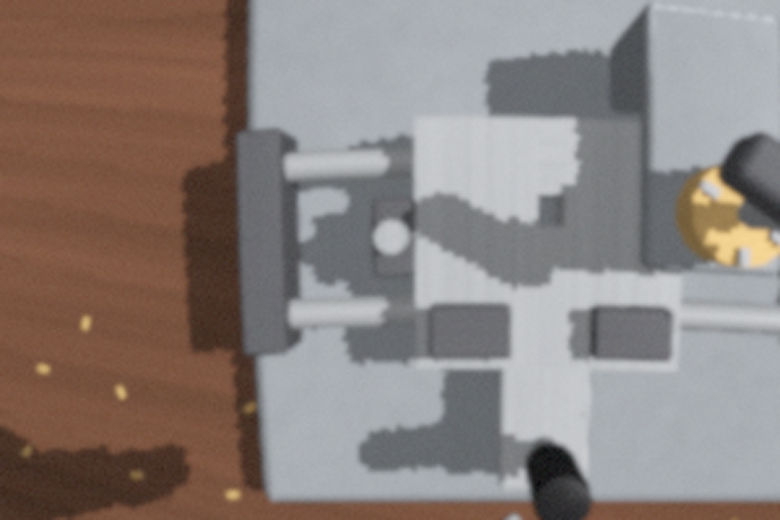

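The carriage end and the stop centre come out 8.2 mm apart, against 8 mm for contact. The bar is still up and turned, and the gripper is clear.

```bash
python3 -c "
from h import *
job_done();print(state()['time'])"
```

```text
the job is handed in; nothing more can be done
the job is handed in; nothing more can be done
```

The plunger is unlocked and resting in its notch, the carriage is against the stop block, and the job is handed in at about 29 s. The hand-in reported no verdict.

**Plunger:** I pulled it up by the T-bar until the force rose sharply at about 18 mm of lift, peaking at about 21 N upward (22.5 N with the sideways pull). I then backed off, turned it about 1.05 rad anticlockwise and eased it down until it carried its own load. It stayed up with the gripper open, and the last wrist picture still showed the bar turned.

**Carriage:** I pushed it by the black grip for about 56 mm, until it stopped. The first contact was firmer than I intended, reaching about 21 N at the wrist, under the 25 N limit. A second, gentle push of 6.6 N moved it only about 0.1 mm from the same place, which confirms contact. In the final picture, the carriage end and the stop centre were 8.2 mm apart, a gap of about 0.2 mm.

**Checks that disagreed:**
- Two gap measurements did not match the pushes: one read 17 mm when about 10 mm of travel was left, and one taken after contact read about 2 mm. I relied on the repeated hard contact and the last picture.
- I saw no sign that the loose things moved, but I did not measure them at the end.

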